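Set a duct damper to its green marker and log it

TASK

With a closed fingertip, gently push the orange pointer arm of the duct damper round until it points at the middle of the green marker disc, and leave it there. Then press the blue record button on the grey logger box and let it go, with the arm still pointing at green. Grip and lift nothing, and leave both marker discs and all the other loose things where they are.

Things in the scene. Friction and masses are not known exactly. Their poses are not given: they have to be found in the camera images.
- damper: Fixed sheet-metal duct section, 260 mm along its own x, 340 mm along its own y, 120 mm high; origin on the bench under its vertical spindle, which is at its middle; z up. Its flat top, 120 mm above the bench, carries the pointer arm on a hub disc (26 mm radius, 4 mm high), two markers on the half towards its own -x (the robot), one either side, and loose things on the other half.
- pointer_tip (a point): Tip of the orange pointer arm, half-way up it, 95 mm from the spindle axis, 23 mm above the duct's top. Its own x runs outward along the arm, y to the left of it, z up. The arm is a straight bar 12 mm wide, from 10 to 36 mm above the duct's top, on a dark hub (16 mm radius, 40 mm high). It turns about the vertical spindle; pushing its flank 75 mm out takes about 2 N, and it stays where it is left.
- pointer (a joint): Angle of the pointer arm in rad: 0 when it points along the duct's own -x, growing anticlockwise seen from above, stops at -1.65 and 1.65.
- green_marker_top (a point): Centre of the top of the green marker, a loose disc 34 mm across and 8 mm high lying on the duct's top sheet, 128 to 166 mm from the spindle and beyond the reach of the arm. It may be on either side of the arm.
- red_marker_top (a point): Centre of the top of the red marker, a loose disc like the green one, on the other side of the arm. Not the one to point at.
- record_top (a point): Centre of the top face of the blue round push button (32 mm across) on the grey logger box (90 x 80 x 50 mm, fixed to the bench left or right of the duct). It is pressed straight down.
- record (a joint): How far the record button is pressed, in m: 0 up, 0.006 fully down. It springs back; fully down takes about 4 N. A press counts beyond 0.004.
- spanner: Loose steel spanner, 150 mm long, lying on the far half of the duct's top; origin under its middle.
- screw_jar: Loose amber glass jar with steel cap, 60 mm across, 75 mm high, standing on the opposite side of the duct from the logger; origin under its centre.
- tape_roll: Loose black roll of tape, 70 mm across, 22 mm high, lying flat on the far half of the duct's top beside the spanner; origin under its centre.
Things that resemble listed ones, but are neither listed nor needed, are in the scene too. What is shaped like the part that bears green_marker_top but white is not meant. Leave any pink look-alike of the part that bears record_top alone.

How it is judged:
On the way, in this order (a step that is already met when the one before it is completed fails the run):
1. the pointer arm points at the green marker (its line passes within 10 mm of the marker's centre) and stands still (y of green_marker_top in the frame of pointer_tip between -0.01 and 0.01 m and x of green_marker_top in the frame of pointer_tip above 0 m and velocity of joint pointer between -0.05 and 0.05 rad/s), for 0.2 s.
2. the record button is pressed beyond 4 mm while the arm points at the green marker (y of green_marker_top in the frame of pointer_tip between -0.01 and 0.01 m and x of green_marker_top in the frame of pointer_tip above 0 m and value of joint record above 0.004 m), for 0.05 s.
At the end, for the whole second after the job is handed in: The arm's centre line passes within 10 mm of the green marker's centre, on the marker's side, at rest; the record button is up again (under 2 mm); both markers within 10 mm and the other loose things within 25 mm of where they began (all of step 1 and value of joint record below 0.002 m and distance of each of green_marker_top, red_marker_top from where it was at the start of the episode below 0.01 m and distance of each of spanner, screw_jar, tape_roll from where it was at the start of the episode below 0.025 m); the robot touches nothing.
It fails at once if a marker is lifted, carried or shifted more than 10 mm (distance of any of green_marker_top, red_marker_top from where it was at the start of the episode above 0.01 m).
It fails at once if another loose thing (spanner, jar, tape) is lifted, carried or shifted more than 25 mm (distance of any of spanner, screw_jar, tape_roll from where it was at the start of the episode above 0.025 m).
It fails at once if the damper or its pointer arm is gripped, shoved or pressed hard: more than 30 N between it and the fingers (contact force between the fingers and damper above 30 N).
It also fails if it takes over 58 s, if anything falls off the work surface, if the arm or the gripper's body presses on something with over 40 N, if the wrist force passes 120 N, or if a joint passes its speed limit or range.

ROBOT

A 7-joint arm with a two-finger parallel gripper is mounted at the origin on the work surface. World frame = base frame: x ahead of the robot, y to its left, z up, the work surface at z = 0. Lengths are in m, angles in rad, forces in N, time in s.
With the tool pointing down it reaches from about 0.4 to 0.75 m from the base axis. Payload 19.5 kg.
Tool frame: the origin (TCP) lies at the very end of the fingers, on their centre line; the grasp point (between the pads) lies 19 mm behind it; z points along the fingers, y is the direction in which the jaws open and shut (so a half turn about z gives the same grasp; the last joint's range is limited). The gripper opens to 85 mm and grips with 20 to 120 N. Pads are 22 mm wide; open, the fingers measure 114 mm over their backs; the gripper's body (76 mm by 85 mm) begins 54 mm behind the grasp point. The pads swing forward as they close: fully open they stand 13 mm farther back than shut.
Start: joints at [1.16, 0.707, -0.028, 1.485, 0.022, 0.951, -0.075], TCP at [0.207, -0.536, 0.231] pointing down, gripper open.
Joint ranges: [-2.71, 2.71], [-0.32, 2.16], [-1.57, 1.52], [0, 2.45], [-1.46, 4.6], [0, 2.02], [-2.83, 2.83]. Speed limits (rad/s): [1.89, 1.89, 2.57, 2.57, 3.01, 3.01, 3.01].

INTERFACE

Orientations are given as a rotation vector (axis times angle).
In Python, from station import manip gives the robot as it stands.
- The arm moves only by the tool carry_out, never from a script. Its arguments are lists of equal length, an entry for each row: "claw": the finger opening in m, from 0 to 0.0854; "xyz": the shift along the tool's x, y, z in m, a list of three; "twist": the turn about the tool's z in degrees. In form: {"claw": [claw, ...], "xyz": [[x, y, z], ...], "twist": [twist, ...]}. A call has 1 to 5 rows; each row is the pose to reach, as a shift and turn from the pose commanded when the call began, along the tool's axes at that moment; what a row does not reach only later rows make up. A row lasts 1/10 s, in which the tool goes at most 50 mm and 8.59 degrees, less where a joint would pass 70% of its speed; a pose out of reach is approached as far as the arm can. A call with a gripper value outside its range is refused whole. The fingers move at their own pace and stop on an object; "grip_force" is the grip in N (left out, the last holds). Time passes only in rows, so rows that repeat a pose let the fingers close. It gives the time, the measured TCP pose, the force and the opening at its end, in the units of the state.
- manip.state(): the state, without advancing time (a new reading comes with each control period).
- manip.get_image(name): name is "side" or "top"; returns (picture, depth): 384x512x3 uint8, red, green, blue; 384x512 float32, m along the optical axis (not along the pixel's ray), 0 where there is no reading.
- manip.calibration(name): a dict with "fx", "fy", "cx", "cy" (pixels), "extrinsics" (4x4, takes a point from world to camera coordinates). Camera axes: x right, y down, z forward; pixel columns grow to the right and rows downward; lengths in m; the calibration is good to about 2 mm. A picture is of the moment at which its call begins. calibration takes no time and is no camera call.
- manip.close_job(): hands the job in, once; it reports no verdict.
Trained networks look in the newest picture that a camera, given by its name, has taken for a name from the list of things; names that differ only in an ending like _2 or _b are one class to them, and where a whole thing is asked for, a point or a joint stands for the part that bears it (a point fixed in the world has none). Each returns a list of dicts, best first, with "score" (0 to 1); they miss things now and then, are a little off and sometimes report something else, mostly with a low value. They report only what shows in the picture. A call takes as long as a camera call. They do not tell look-alikes from the thing itself.
- manip.search_frame(thing, camera): "xy" ([column, row] in pixels, amid what is visible of it).
The state is a dict: "time": time; "q": joint angles; "dq": joint speeds; "joint_torque": joint torques, N m; "tcp_pos": TCP position; "tool_rot": TCP orientation; "ft_force": force on the tool from outside, world axes, zero at the start; "ft_torque": the same for the moment, N m; "gripper_width": finger opening in m.
Only numpy, scipy, OpenCV 4.12 (cv2) and the standard library are available. Lean on these libraries where they do the work, as an engineer would, in place of code of your own. Each camera call takes 0.05 s, during which the arm holds its last target.

## Working session

There is one attempt and no reset: what is moved stays moved. The work goes in short steps, Python scripts to look and compute and a tool call to move; the robot and the scene stay as the last step left them, time stands still between calls to the robot, and variables do not carry over. Pictures are saved under pics/ and viewed, and the job is handed in when it is done.

Besides the shell and the picture viewer there is one more tool, called after "Emit:" as name(argument=value, ...), one argument or row to a line, values as JSON. carry_out: Moves the arm, as the interface text tells. Its arguments: {"type":"object","properties":{"claw":{"type":"array"},"xyz":{"type":"array"},"twist":{"type":"array"},"grip_force":{"type":"number"}},"required":["claw","xyz","twist"]}

```bash
mkdir -p pics; ls; python3 - <<'E'
from station import manip
import cv2
for n in("side","top"):
    p,d=manip.get_image(n); cv2.imwrite(f"pics/{n}0.png",p[:,:,::-1])
    import numpy as np; np.savez(f"{n}0.npz",p=p,d=d)
    c=manip.calibration(n); print(n,c)
s=manip.state(); print(s["time"],s["tcp_pos"],s["tool_rot"],s["gripper_width"])
E
```

```text
pics
side {'fx': 458.79688296908506, 'fy': 458.79688296908506, 'cx': 252.96441520610693, 'cy': 191.32047964494808, 'extrinsics': array([[ 0.98403432, -0.17705377, -0.01812211, -0.48426438],
       [-0.12236605, -0.59910012, -0.79126835,  0.14952834],
       [ 0.12924008,  0.78085274, -0.61120045,  1.02603638],
       [ 0.        ,  0.        ,  0.        ,  1.        ]])}
top {'fx': 447.97881865638186, 'fy': 447.97881865638186, 'cx': 249.4165212122244, 'cy': 187.7171829437152, 'extrinsics': array([[-0.02656607, -0.99954296,  0.01442641,  0.00508276],
       [-0.98722501,  0.02396519, -0.15751966,  0.54179708],
       [ 0.15710194, -0.01842679, -0.98741047,  0.99836589],
       [ 0.        ,  0.        ,  0.        ,  1.        ]])}
0.1 [ 0.20719538 -0.53610881  0.23087573] [-3.08734104e+00 -5.75862661e-01  3.27055603e-04] 0.08537501626159943
```

View pics/side0.png

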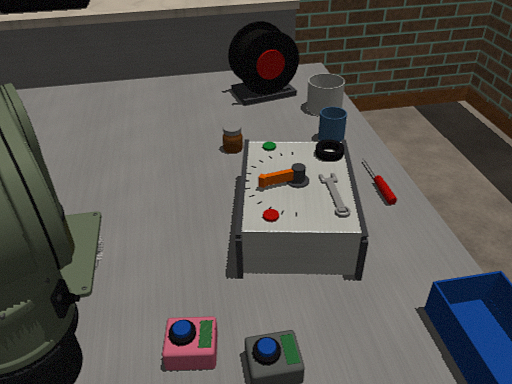

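View pics/top0.png

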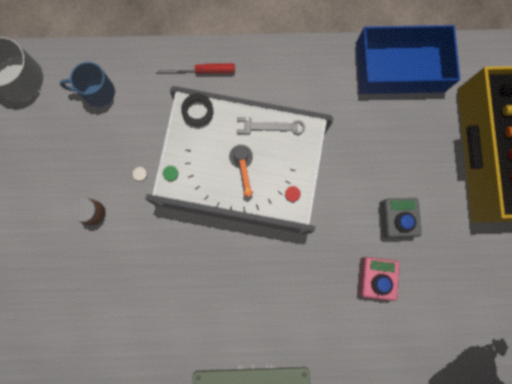

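The top view shows the orange arm running from its hub at (241,156) to its tip at (248,192). What could be mistaken for the targets:
- **Marker:** green disc (170,173), red disc (292,194), and a white look-alike on the bench (140,173). I choose green.
- **Button:** blue button on the grey box (405,222), and one on the pink box (382,285). I choose the grey box.

Next I'll check both choices in a close crop and measure.

```bash
cat > h.py <<'E'
import numpy as np,cv2
from station import manip
def w(cam,u,v,z):  # pixel -> world on plane z
    c=manip.calibration(cam);E=c["extrinsics"];R=E[:3,:3];t=E[:3,3]
    o=-R.T@t; r=R.T@np.array([(u-c["cx"])/c["fx"],(v-c["cy"])/c["fy"],1])
    return o+r*(z-o[2])/r[2]
def wd(cam,u,v,d):
    c=manip.calibration(cam);E=c["extrinsics"];R=E[:3,:3];t=E[:3,3]
    u,v,d=map(np.asarray,(u,v,d))
    P=np.stack([(u-c["cx"])/c["fx"]*d,(v-c["cy"])/c["fy"]*d,d],-1)
    return (P-t)@R
def mask(p,name):
    h=cv2.cvtColor(p,cv2.COLOR_RGB2HSV);H,S,V=[h[...,i].astype(int) for i in range(3)]
    return {"green":(H>50)&(H<80)&(S>130)&(V>60),"red":((H<5)|(H>174))&(S>150)&(V>90),
     "orange":(H>=6)&(H<18)&(S>180)&(V>120),"blue":(H>105)&(H<128)&(S>130)&(V>60)}[name]
def blobs(p,name,mn=20):
    n,l,s,c=cv2.connectedComponentsWithStats(mask(p,name).astype(np.uint8))
    return [(l==i,c[i],s[i,4]) for i in range(1,n) if s[i,4]>=mn]
E
python3 - <<'E'
from h import *
np.set_printoptions(precision=4,suppress=True)
for n in("top","side"):
    z=np.load(n+"0.npz");p,d=z["p"],z["d"]
    for nm in("green","red","orange","blue"):
        for m,c,a in blobs(p,nm):
            v,u=np.where(m&(d>0)); P=wd(n,u,v,d[m&(d>0)])
            zt={"green":.128,"red":.128,"orange":.156,"blue":np.median(P[:,2])}[nm]
            print(n,nm,c.round(1),a,"med",np.median(P,0),"plane",w(n,*c,zt))
p=np.load("top0.npz")["p"]
a=cv2.resize(p[130:220,130:330],None,fx=4,fy=4);b=cv2.resize(p[180:315,340:440],None,fx=3,fy=3)
cv2.imwrite("pics/c1.png",a[:,:,::-1]);cv2.imwrite("pics/c2.png",b[:,:,::-1])
E
```

```text
top red [215.3  67.5] 267 med [0.8473 0.0655 0.0236] plane [0.8007 0.0616 0.128 ]
top red [292.3 193.7] 116 med [ 0.5131 -0.098   0.1273] plane [ 0.5131 -0.0982  0.128 ]
top blue [403.8  61. ] 3757 med [ 0.8585 -0.401   0.0058] plane [ 0.8634 -0.4094  0.0058]
top blue [401.6  88.7] 20 med [ 0.7818 -0.3895  0.0232] plane [ 0.7831 -0.3912  0.0232]
top blue [406.9 221.3] 152 med [ 0.4528 -0.36    0.0716] plane [ 0.4523 -0.3595  0.0716]
top blue [383.6 284.4] 154 med [ 0.3159 -0.297   0.0716] plane [ 0.3154 -0.2967  0.0716]
side green [268.9 145. ] 72 med [0.5634 0.1604 0.1266] plane [0.5633 0.1584 0.128 ]
side green [208.7 323.4] 26 med [ 0.3625 -0.2818  0.0499] plane [ 0.3615 -0.3427  0.128 ]
side green [203.2 338.2] 63 med [ 0.3472 -0.3188  0.0497] plane [ 0.3505 -0.3681  0.128 ]
side green [289.4 348.7] 340 med [ 0.4908 -0.3617  0.0497] plane [ 0.4761 -0.411   0.128 ]
side red [266.7  52.6] 31 med [0.6578 0.6537 0.1744] plane [0.6821 0.7661 0.128 ]
side red [384.9 187.4] 187 med [0.8455 0.0648 0.0226] plane [ 0.7747 -0.0635  0.128 ]
side red [270.7 214. ] 136 med [ 0.5129 -0.1002  0.1268] plane [ 0.5129 -0.1014  0.128 ]
side orange [274.8 173.3] 111 med [ 0.5421 -0.0001  0.1549] plane [ 0.5431 -0.0019  0.156 ]
side blue [481.8 325.5] 3573 med [ 0.8564 -0.3559  0.0045] plane [ 0.8645 -0.3525  0.0045]
side blue [181.6 327.9] 247 med [ 0.3148 -0.3002  0.0705] plane [ 0.3146 -0.3001  0.0705]
side blue [266.6 346. ] 270 med [ 0.4514 -0.3621  0.0705] plane [ 0.4512 -0.3623  0.0705]
```

```bash
python3 - <<'E'
import cv2,numpy as np
a=cv2.imread("pics/c1.png");b=cv2.imread("pics/c2.png");o=np.zeros((600,800,3),np.uint8)
o[:360]=a; b=cv2.resize(b,(178,240)); o[360:,:178]=b;cv2.imwrite("pics/c3.png",o)
E
```

```text
(no output)
```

View pics/c3.png

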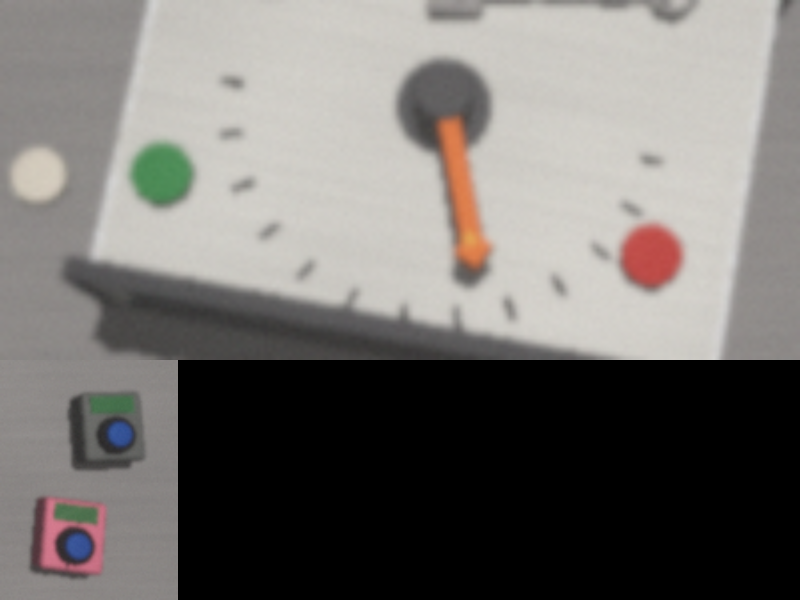

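The crop confirms the green disc at about (170.5,173) on the duct top, the white look-alike on the bench beside it, and the blue button on the grey box at (406,221), with the pink one below it. Next is the spindle.

```bash
python3 - <<'E'
from h import *
np.set_printoptions(precision=4,suppress=True)
for n in("top","side"):
    z=np.load(n+"0.npz");p,d=z["p"],z["d"]
    v,u=np.mgrid[0:384,0:512]; P=wd(n,u,v,d); ok=d>0
    reg=ok&(abs(P[...,0]-.6)<.08)&(abs(P[...,1]-.02)<.08)
    gray=p.max(-1).astype(int)
    hub=reg&(P[...,2]>.152)&(gray<110); Q=P[hub]; print(n,"hub",len(Q),(Q.min(0)+Q.max(0))/2,np.median(Q,0), w(n,u[hub].mean(),v[hub].mean(),.16))
    disc=reg&(P[...,2]>.118)&(P[...,2]<.16)&(gray<110);Q=P[disc]; print("disc",(Q[:,:2].min(0)+Q[:,:2].max(0))/2)
    arm=reg&(P[...,2]>.14)&(p[...,0].astype(int)-p[...,2]>60);
    arm=(abs(P[...,0]-.55)<.1)&(abs(P[...,1])<.08)&(P[...,2]>.145)&(p[...,0].astype(int)-p[...,2]>60);Q=P[arm]
    print("arm",len(Q),Q.mean(0),Q[np.argmin(Q[:,0])], cv2.fitLine(Q[:,:2].astype(np.float32),cv2.DIST_HUBER,0,.01,.01).ravel())
    x,y=.563,.159
    g=ok&(np.hypot(P[...,0]-x,P[...,1]-y)<.03)&(p[...,1].astype(int)-p[...,0]>25)&(p[...,1].astype(int)-p[...,2]>10);Q=P[g]
    print("green",len(Q),(Q.min(0)+Q.max(0))/2,w(n,u[g].mean(),v[g].mean(),.128),gray[disc].mean())
    # duct top
    t=ok&(abs(P[...,2]-.12)<.006)&(gray>120)&(p.max(-1).astype(int)-p.min(-1)<30)&(abs(P[...,0]-.6)<.25)&(abs(P[...,1])<.25)
    Q=P[t][:,:2].astype(np.float32); print("rect",cv2.minAreaRect(Q))
print(w("top",170.5,173.2,.128),w("top",240.7,153,.16),w("top",406.9,221.3,.0716))
E
```

```text
top hub 167 [0.5983 0.0101 0.1583] [0.5988 0.0108 0.1593] [0.5984 0.01   0.16  ]
disc [0.6272 0.0438]
arm 220 [0.5448 0.0015 0.1554] [ 0.5068 -0.0053  0.1537] [0.9884 0.1518 0.5448 0.0015]
green 177 [0.5646 0.1619 0.1269] [0.5645 0.1619 0.128 ] 87.39873417721519
rect ((0.6042567491531372, 0.005850315093994141), (0.351620078086853, 0.2511897683143616), 77.8914794921875)
side hub 126 [0.5667 0.0084 0.1566] [0.5955 0.0029 0.1583] [0.5919 0.0014 0.16  ]
disc [0.6    0.0201]
arm 230 [ 0.5441 -0.0019  0.1523] [ 0.5054 -0.0035  0.1554] [ 0.9847  0.1744  0.5505 -0.0022]
green 88 [0.5646 0.1602 0.125 ] [0.5631 0.1562 0.128 ] 58.18685567010309
rect ((0.5982155203819275, 0.009139195084571838), (0.34273481369018555, 0.2369719296693802), 77.69574737548828)
[0.5637 0.1607 0.128 ] [0.5968 0.0097 0.16  ] [ 0.4523 -0.3595  0.0716]
```

```bash
cat >> h.py <<'E'
from scipy.spatial.transform import Rotation as Ro
def sh(targets,q=False):
    s=manip.state();R=Ro.from_rotvec(s["tool_rot"]).as_matrix()
    print("t",round(s["time"],2),"tcp",s["tcp_pos"].round(4) if hasattr(s["tcp_pos"],"round") else s["tcp_pos"],"F",np.round(s["ft_force"],1),"yawx",np.degrees(np.arctan2(R[1,0],R[0,0])).round(1),"w",round(s["gripper_width"],4))
    for t in targets: print(t,"->",(R.T@(np.array(t)-s["tcp_pos"])).round(4))
E
python3 - <<'E'
from h import *
s=manip.state();R=Ro.from_rotvec(s["tool_rot"]).as_matrix();print(R.round(3))
sh([[.530,-.050,.231],[.530,-.05,.138]])
E
```

```text
[[ 0.933  0.361 -0.   ]
 [ 0.361 -0.933  0.001]
 [-0.    -0.001 -1.   ]]
t 0.1 tcp [ 0.2072 -0.5361  0.2309] F [-0.1  1.  -0. ] yawx 21.1 w 0.0854
[0.53, -0.05, 0.231] -> [ 4.763e-01 -3.370e-01  2.000e-04]
[0.53, -0.05, 0.138] -> [ 0.4763 -0.337   0.0932]
```

Emit:
carry_out(
  claw=[0,0,0,0,0],
  xyz=[
    [0.035,-0.025,0],
    [0.07,-0.05,0],
    [0.11,-0.075,0],
    [0.15,-0.105,0],
    [0.185,-0.13,0],
  ],
  twist=[0,0,0,0,0],
)

```text
time: 0.6
tcp_pos: [0.3339, -0.3461, 0.2312]
tool_rot: [-3.088, -0.577, -0.0]
ft_force: [0.5, -0.0, 1.0]
gripper_width: 0.0124
```

Emit:
carry_out(
  claw=[0,0,0,0,0],
  xyz=[
    [0.035,-0.025,0],
    [0.07,-0.05,0],
    [0.11,-0.075,0],
    [0.15,-0.105,0],
    [0.185,-0.13,0],
  ],
  twist=[2,4,6,8,8],
)

```text
time: 1.1
tcp_pos: [0.4596, -0.1579, 0.2312]
tool_rot: [-3.121, -0.359, 0.0]
ft_force: [1.3, -1.0, 0.2]
gripper_width: 0.0001
```

```bash
python3 - <<'E'
from h import *
sh([[.530,-.050,.231],[.530,-.05,.138]])
E
```

```text
t 1.1 tcp [ 0.4596 -0.1579  0.2312] F [ 1.3 -1.   0.2] yawx 13.1 w 0.0001
[0.53, -0.05, 0.231] -> [ 0.093  -0.0891  0.0002]
[0.53, -0.05, 0.138] -> [ 0.093  -0.0891  0.0932]
```

Emit:
carry_out(
  claw=[0,0,0,0,0],
  xyz=[
    [0.03,-0.03,0],
    [0.062,-0.06,0],
    [0.093,-0.089,0],
    [0.093,-0.089,0.045],
    [0.093,-0.089,0.093],
  ],
  twist=[0,0,0,0,0],
)

```text
time: 1.6
tcp_pos: [0.5298, -0.0514, 0.1375]
tool_rot: [3.12, 0.363, 0.004]
ft_force: [0.8, -1.0, -1.4]
gripper_width: -0.0002
```

```bash
python3 - <<'E'
from h import *
sh([[.530,-.025,.138]])
for n in("top","side"):
    p,d=manip.get_image(n); cv2.imwrite(f"pics/{n}1.png",cv2.resize(p[100:250,120:340],None,fx=3,fy=3)[:,:,::-1])
S=np.array([.598,.010])
R=Ro.from_rotvec(manip.state()["tool_rot"]).as_matrix()
for ph in range(190,100,-10):
    a=np.radians(ph);u=np.array([np.cos(a),np.sin(a)]);n=np.array([-u[1],u[0]])
    # support half-width of 22x29 block toward n
    h=abs(R[:2,0]@n)*.011+abs(R[:2,1]@n)*.0145+.006
    P=S+.075*u+h*n; sP=np.r_[P,.138]; print(ph,sP.round(4))
E
```

```text
t 1.6 tcp [ 0.5298 -0.0514  0.1375] F [ 0.8 -1.  -1.4] yawx 13.3 w -0.0002
[0.53, -0.025, 0.138] -> [ 0.0063 -0.0256 -0.0005]
190 [ 0.5278 -0.0238  0.138 ]
180 [ 0.523  -0.0126  0.138 ]
170 [ 5.20e-01 -3.00e-04  1.38e-01]
160 [0.5193 0.013  0.138 ]
150 [0.521  0.0266 0.138 ]
140 [0.5254 0.0402 0.138 ]
130 [0.5327 0.0531 0.138 ]
120 [0.5425 0.0646 0.138 ]
110 [0.5548 0.0741 0.138 ]
```

View pics/top1.png

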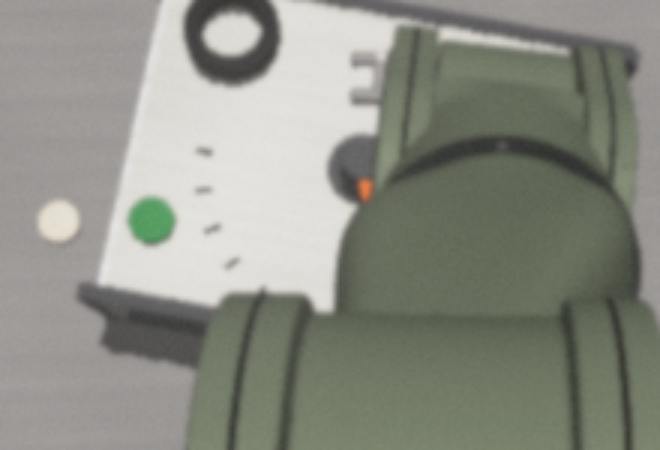

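View pics/side1.png

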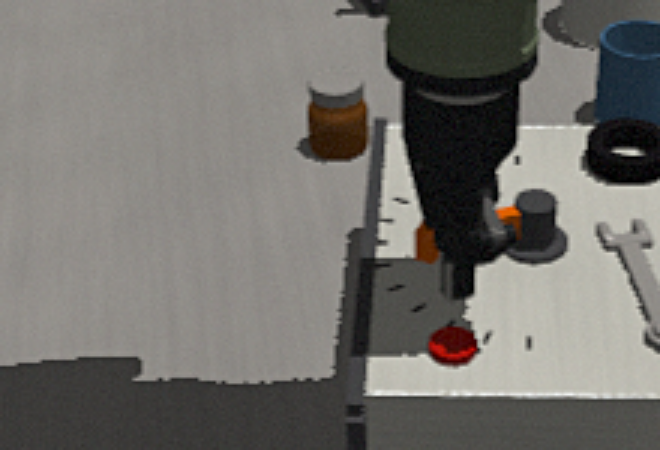

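Emit:
carry_out(
  claw=[0,0,0,0,0],
  xyz=[
    [0.002,-0.014,0],
    [0.004,-0.024,0],
    [0.002,-0.034,0],
    [0.002,-0.044,0],
    [0.002,-0.052,0],
  ],
  twist=[0,0,0,0,0],
)

```text
time: 2.2
tcp_pos: [0.5193, -0.0007, 0.1391]
tool_rot: [3.121, 0.36, 0.002]
ft_force: [1.2, -3.0, 0.0]
gripper_width: 0.0
```

```bash
python3 - <<'E'
from h import *
sh([[.519,.013,.138],[.521,.0266,.138],[.5254,.040,.138],[.5325,.0531,.138]])
p,d=manip.get_image("side"); cv2.imwrite(f"pics/side2.png",cv2.resize(p[100:250,180:380],None,fx=3,fy=3)[:,:,::-1])
E
```

```text
t 2.2 tcp [ 0.5193 -0.0007  0.1391] F [ 1.2 -3.   0. ] yawx 13.1 w 0.0
[0.519, 0.013, 0.138] -> [ 0.0028 -0.0134  0.0011]
[0.521, 0.0266, 0.138] -> [ 0.0079 -0.0262  0.0011]
[0.5254, 0.04, 0.138] -> [ 0.0152 -0.0382  0.0011]
[0.5325, 0.0531, 0.138] -> [ 0.0251 -0.0494  0.0011]
```

View pics/side2.png

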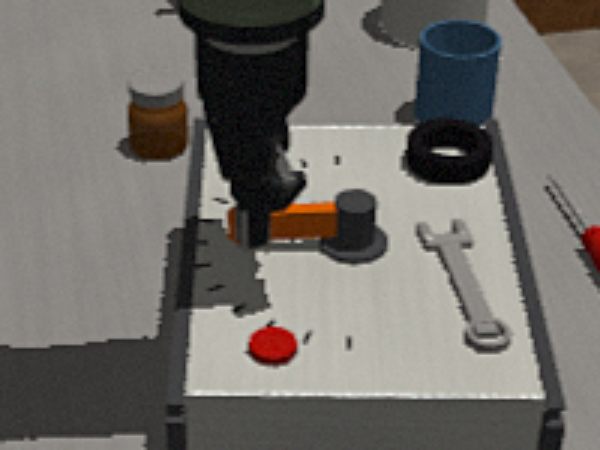

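The fingertip is in contact with the arm's flank near its outer end and is pushing it round, with about 2 N of added force. I'll keep going along the arc.

Emit:
carry_out(
  claw=[0,0,0,0,0],
  xyz=[
    [0.003,-0.011,0],
    [0.006,-0.021,0],
    [0.011,-0.03,0],
    [0.017,-0.038,0],
    [0.023,-0.047,0],
  ],
  twist=[0,0,0,0,0],
)

```text
time: 2.75
tcp_pos: [0.5312, 0.0502, 0.1382]
tool_rot: [-3.121, -0.359, 0.001]
ft_force: [-0.2, -3.1, 0.4]
gripper_width: -0.0002
```

```bash
python3 - <<'E'
from h import *
p,d=manip.get_image("side"); cv2.imwrite(f"pics/side3.png",cv2.resize(p[100:250,180:380],None,fx=3,fy=3)[:,:,::-1])
S=np.array([.598,.010]);G=np.array([.564,.160])
R=Ro.from_rotvec(manip.state()["tool_rot"]).as_matrix()
f=np.arctan2(*(G-S)[::-1]);print(np.degrees(f))
T=[]
for ph in (120,112,np.degrees(f)):
    a=np.radians(ph);u=np.array([np.cos(a),np.sin(a)]);n=np.array([-u[1],u[0]])
    h=abs(R[:2,0]@n)*.011+abs(R[:2,1]@n)*.0145+.006
    T.append(np.r_[S+.073*u+h*n,.138])
sh(T)
E
```

```text
102.77124256490146
t 2.8 tcp [0.5316 0.0522 0.1381] F [-0.5  2.3 -0.3] yawx 13.2 w 0.0003
[0.54355947 0.06286188 0.138     ] -> [ 0.0141 -0.0076  0.0001]
[0.55296095 0.07053608 0.138     ] -> [ 0.025  -0.013   0.0002]
[0.56517048 0.07741044 0.138     ] -> [ 0.0385 -0.0168  0.0002]
```

View pics/side3.png

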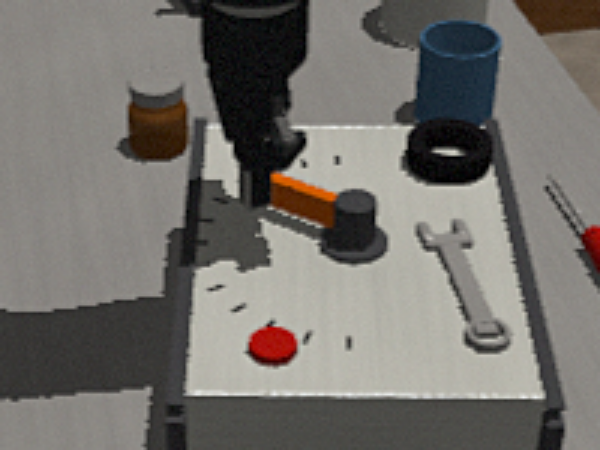

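Emit:
carry_out(
  claw=[0,0,0,0,0],
  xyz=[
    [0.008,-0.004,0],
    [0.016,-0.008,0],
    [0.023,-0.012,0],
    [0.03,-0.014,0],
    [0.033,-0.015,0],
  ],
  twist=[0,0,0,0,0],
)

```text
time: 3.3
tcp_pos: [0.5603, 0.0718, 0.1382]
tool_rot: [3.121, 0.359, 0.001]
ft_force: [-1.2, -2.4, -0.4]
gripper_width: 0.0001
```

```bash
cat > m.py <<'E'
from h import *
import sys
k=sys.argv[1]
S=np.array([.598,.010]);G=np.array([.564,.160])
for n in("side","top"):
    p,d=manip.get_image(n); cv2.imwrite(f"pics/{n}{k}.png",cv2.resize(p[100:250,130:380],None,fx=3,fy=3)[:,:,::-1])
    v,u=np.mgrid[0:384,0:512];P=wd(n,u,v,d);r=p[...,0].astype(int)-p[...,2]
    m=(d>0)&(r>60)&(P[...,2]>.125)&(np.hypot(P[...,0]-S[0],P[...,1]-S[1])<.11)
    t=m&(P[...,2]>.150)
    for nm,q in(("all",m),("top",t)):
        Q=P[q]
        if len(Q)<8: print(n,nm,len(Q));continue
        l=cv2.fitLine(Q[:,:2].astype(np.float32),cv2.DIST_HUBER,0,.01,.01).ravel()
        dd=l[:2]*np.sign(l[:2]@(G-S)); x=l[2:]-G; print(n,nm,len(Q),"mean",Q.mean(0).round(4),"ang",np.degrees(np.arctan2(dd[1],dd[0])).round(1),"G left of line mm",(1e3*(dd[0]*-x[1]+dd[1]*x[0])).round(1),"line thru S+mean:",np.degrees(np.arctan2(*(Q.mean(0)[:2]-S)[::-1])).round(1))
sh([])
E
python3 m.py 4
```

```text
side all 142 mean [0.5807 0.049  0.1488] ang 105.0 G left of line mm -13.6 line thru S+mean: 113.9
side top 81 mean [0.5821 0.0506 0.1545] ang 104.2 G left of line mm -9.4 line thru S+mean: 111.4
top all 0
top top 0
t 3.4 tcp [0.56   0.0718 0.1382] F [0.5 0.3 0.2] yawx 13.1 w 0.0
```

View pics/side4.png

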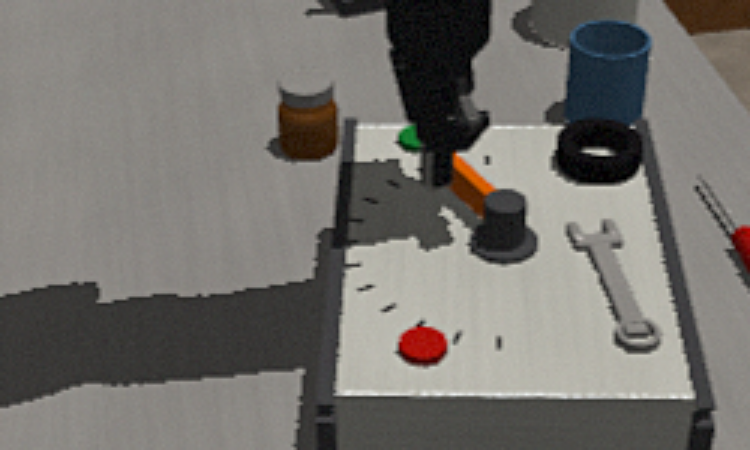

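View pics/top4.png

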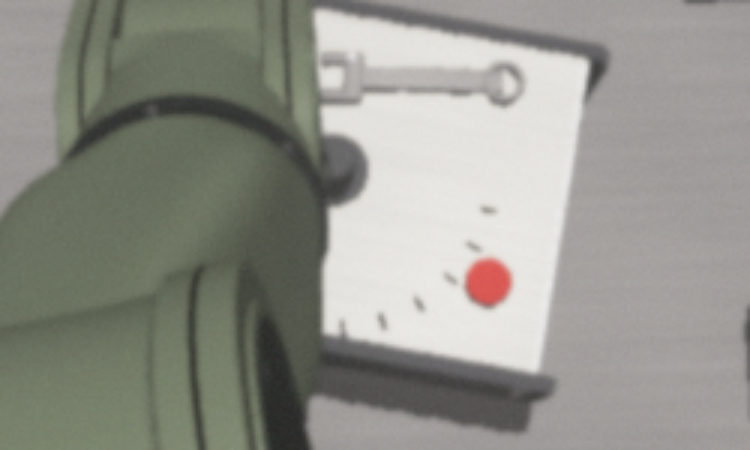

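The view is occluded, so I'll back off to measure with both cameras.

Emit:
carry_out(
  claw=[0,0,0,0,0],
  xyz=[
    [-0.02,0,0],
    [-0.04,0,-0.01],
    [-0.05,0.02,-0.05],
    [-0.06,0.06,-0.07],
    [-0.07,0.105,-0.07],
  ],
  twist=[0,0,0,0,0],
)

```text
time: 3.9
tcp_pos: [0.5161, -0.0472, 0.211]
tool_rot: [3.12, 0.362, 0.007]
ft_force: [1.0, -1.6, -0.5]
gripper_width: -0.0002
```

Emit:
carry_out(
  claw=[0,0,0,0,0],
  xyz=[
    [-0.01,0.045,0],
    [-0.02,0.09,0],
    [-0.03,0.13,0],
    [-0.04,0.17,0],
    [-0.04,0.21,0],
  ],
  twist=[0,0,0,0,0],
)

```text
time: 4.4
tcp_pos: [0.5232, -0.2625, 0.2087]
tool_rot: [3.121, 0.357, 0.0]
ft_force: [0.6, 0.3, 0.3]
gripper_width: -0.0
```

```bash
python3 m.py 5
```

```text
side all 0
side top 0
top all 249 mean [0.5814 0.0619 0.1546] ang 108.5 G left of line mm -14.6 line thru S+mean: 107.7
top top 227 mean [0.5819 0.0618 0.1554] ang 108.5 G left of line mm -14.1 line thru S+mean: 107.3
t 4.5 tcp [ 0.5233 -0.2655  0.2081] F [ 0.6  0.5 -0.5] yawx 12.8 w -0.0001
```

View pics/top5.png

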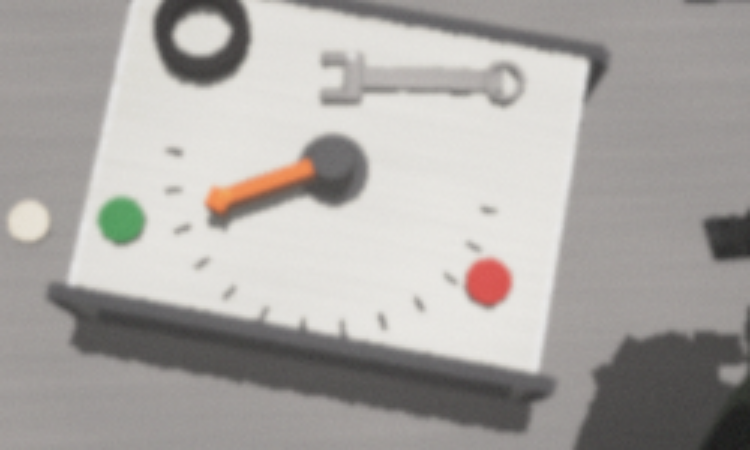

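View pics/side5.png

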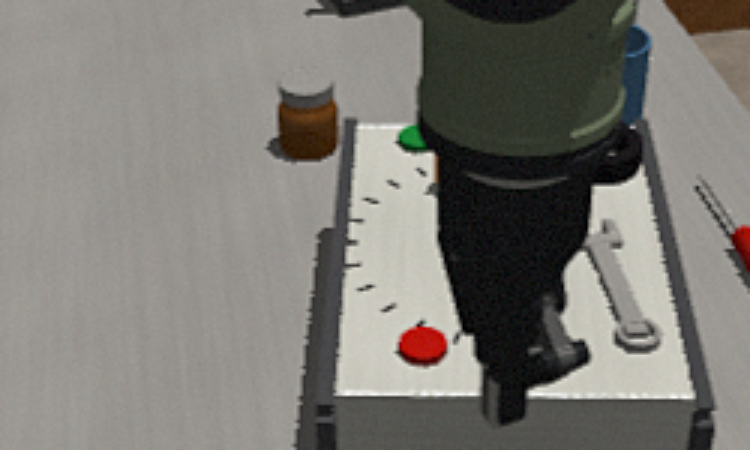

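```bash
python3 - <<'E'
from h import *
sh([[.525,.066,.208],[.525,.066,.138],[.566,.0765,.138]])
E
```

```text
t 4.5 tcp [ 0.5233 -0.2655  0.2081] F [ 0.6  0.5 -0.5] yawx 12.8 w -0.0001
[0.525, 0.066, 0.208] -> [ 0.0751 -0.3229 -0.0007]
[0.525, 0.066, 0.138] -> [ 0.0751 -0.3231  0.0693]
[0.566, 0.0765, 0.138] -> [ 0.1174 -0.3242  0.0693]
```

Emit:
carry_out(
  claw=[0,0,0,0,0],
  xyz=[
    [0.01,-0.045,0],
    [0.02,-0.09,0],
    [0.03,-0.135,0],
    [0.04,-0.18,0],
    [0.05,-0.225,0],
  ],
  twist=[0,0,0,0,0],
)

```text
time: 5.0
tcp_pos: [0.5214, -0.0277, 0.2085]
tool_rot: [-3.121, -0.359, -0.001]
ft_force: [1.4, -0.2, -0.1]
gripper_width: 0.0
```

Emit:
carry_out(
  claw=[0,0,0,0,0],
  xyz=[
    [0.012,-0.045,0],
    [0.025,-0.09,0],
    [0.025,-0.098,0.035],
    [0.025,-0.098,0.07],
    [0.025,-0.098,0.07],
  ],
  twist=[0,0,0,0,0],
)

```text
time: 5.5
tcp_pos: [0.5221, 0.0717, 0.1356]
tool_rot: [3.121, 0.36, -0.008]
ft_force: [-1.6, 0.0, 1.3]
gripper_width: -0.0001
```

```bash
python3 - <<'E'
from h import *
sh([[.556,.074,.138],[.566,.0765,.138]])
E
```

```text
t 5.5 tcp [0.5221 0.0717 0.1356] F [-1.6  0.   1.3] yawx 13.2 w -0.0001
[0.556, 0.074, 0.138] -> [ 0.0336  0.0055 -0.0026]
[0.566, 0.0765, 0.138] -> [ 0.0439  0.0054 -0.0027]
```

Emit:
carry_out(
  claw=[0,0,0,0,0],
  xyz=[
    [0.02,0.003,-0.002],
    [0.034,0.005,-0.002],
    [0.039,0.005,-0.002],
    [0.044,0.005,-0.002],
    [0.044,0.005,-0.002],
  ],
  twist=[0,0,0,0,0],
)

```text
time: 6.0
tcp_pos: [0.5679, 0.0765, 0.1409]
tool_rot: [-3.121, -0.359, -0.001]
ft_force: [-0.0, 0.4, -0.1]
gripper_width: 0.0005
```

```bash
python3 - <<'E'
from h import *
sh([[.566,.0765,.138]])
E
```

```text
t 6.0 tcp [0.5679 0.0765 0.1409] F [-0.   0.4 -0.1] yawx 13.1 w 0.0005
[0.566, 0.0765, 0.138] -> [-0.0018 -0.0004  0.0029]
```

Emit:
carry_out(
  claw=[0,0,0,0,0],
  xyz=[
    [-0.02,0,0],
    [-0.04,0,-0.01],
    [-0.05,0.02,-0.05],
    [-0.06,0.06,-0.07],
    [-0.07,0.105,-0.07],
  ],
  twist=[0,0,0,0,0],
)

```text
time: 6.5
tcp_pos: [0.5238, -0.0422, 0.2132]
tool_rot: [3.12, 0.362, 0.007]
ft_force: [0.8, 0.2, -0.7]
gripper_width: -0.0
```

Emit:
carry_out(
  claw=[0,0,0,0,0],
  xyz=[
    [-0.02,0.045,0],
    [-0.04,0.09,0],
    [-0.05,0.13,0],
    [-0.06,0.17,0],
    [-0.07,0.21,0],
  ],
  twist=[0,0,0,0,0],
)

```text
time: 7.0
tcp_pos: [0.5023, -0.2637, 0.2108]
tool_rot: [-3.121, -0.359, -0.001]
ft_force: [0.3, -0.7, 1.3]
gripper_width: -0.0003
```

Emit:
carry_out(
  claw=[0,0],
  xyz=[
    [0,0.045,0],
    [0,0.08,0],
  ],
  twist=[0,0],
)

```text
time: 7.2
tcp_pos: [0.5205, -0.3425, 0.2108]
tool_rot: [3.121, 0.357, 0.0]
ft_force: [0.1, 1.7, 0.8]
gripper_width: -0.0
```

```bash
python3 m.py 6
```

```text
side all 19 mean [0.5745 0.0909 0.1485] ang 72.0 G left of line mm 31.0 line thru S+mean: 106.2
side top 10 mean [0.5754 0.0931 0.1538] ang 76.1 G left of line mm 27.1 line thru S+mean: 105.2
top all 252 mean [0.5877 0.064  0.1543] ang 101.7 G left of line mm 3.8 line thru S+mean: 100.7
top top 233 mean [0.5882 0.0635 0.155 ] ang 101.0 G left of line mm 5.2 line thru S+mean: 100.4
t 7.3 tcp [ 0.5199 -0.3443  0.2099] F [ 0.2  0.5 -0.9] yawx 12.9 w 0.0002
```

View pics/top6.png

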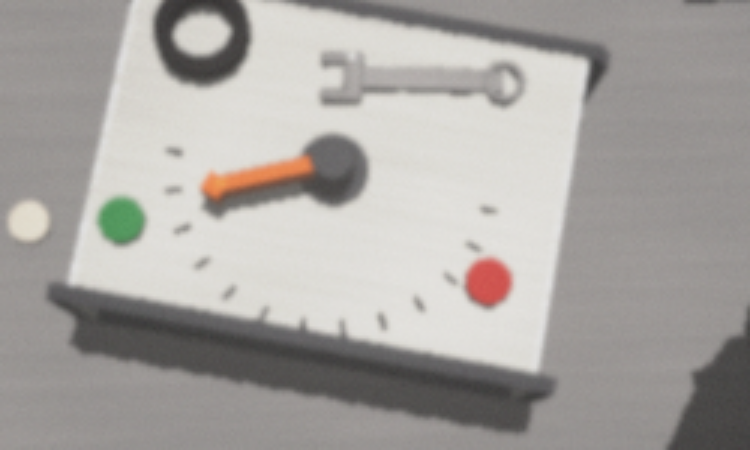

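View pics/side6.png

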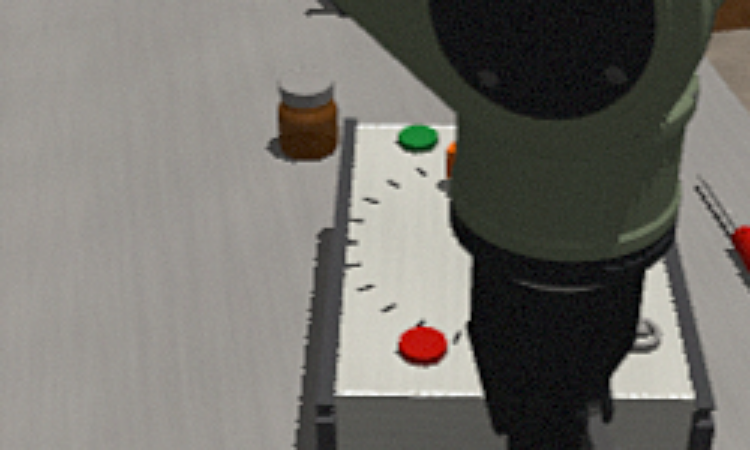

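I overshot slightly, by about 1.5–2° or 4–5 mm, which is within tolerance. I'll move clear for a more accurate check with both cameras.

Emit:
carry_out(
  claw=[0,0,0,0,0],
  xyz=[
    [-0.045,0.015,0],
    [-0.09,0.03,0],
    [-0.135,0.045,0],
    [-0.18,0.06,0],
    [-0.225,0.075,0],
  ],
  twist=[0,0,0,0,0],
)

```text
time: 7.8
tcp_pos: [0.3173, -0.4642, 0.2107]
tool_rot: [3.121, 0.36, 0.0]
ft_force: [0.4, -0.5, -0.6]
gripper_width: -0.0
```

```bash
cat > fit.py <<'E'
from h import *
import sys
from scipy.optimize import minimize
np.set_printoptions(precision=4,suppress=True)
def proj(n,P):
    c=manip.calibration(n);E=c["extrinsics"];Q=np.asarray(P)@E[:3,:3].T+E[:3,3]
    return np.c_[c["fx"]*Q[:,0]/Q[:,2]+c["cx"],c["fy"]*Q[:,1]/Q[:,2]+c["cy"]]
def sil(n,th,K=8,x0=100,y0=100,W=300,H=160):
    sx,sy,ph=th;u=np.array([np.cos(ph),np.sin(ph)]);v=np.array([-u[1],u[0]])
    pts=[np.r_[np.array([sx,sy])+r*u+s*.006*v,z] for r in(.012,.095) for s in(1,-1) for z in(.130,.156)]
    q=((proj(n,pts)-[x0,y0]+.5)*K).astype(np.int32);m=np.zeros((H*K,W*K),np.uint8)
    cv2.fillConvexPoly(m,cv2.convexHull(q),255)
    hub=[[sx+.016*np.cos(t),sy+.016*np.sin(t),z] for t in np.linspace(0,6.283,24) for z in(.124,.160)]
    hq=cv2.convexHull(((proj(n,hub)-[x0,y0]+.5)*K).astype(np.int32)); hm=np.zeros_like(m);cv2.fillConvexPoly(hm,hq,255)
    if True: m[hm>0]=0   # hub in front/inside approx
    f=lambda a:cv2.resize(a,(W,H),interpolation=cv2.INTER_AREA)/255.
    return f(m),f(hm)
for n in("top","side"):
    p,d=manip.get_image(n);cv2.imwrite(f"pics/{n}_{sys.argv[1]}.png",cv2.resize(p[100:250,130:380],None,fx=3,fy=3)[:,:,::-1])
    C=p[100:260,100:400].astype(float)
    om=np.clip((C[...,0]-C[...,2]-20)/(110 if n=="top" else 110),0,1)
    g=np.clip((C[...,1]-np.maximum(C[...,0],C[...,2])-8)/30,0,1)
    yy,xx=np.mgrid[0:160,0:300];q=proj(n,[[.564,.160,.128]])[0]-100
    g=g*(np.hypot(xx-q[0],yy-q[1])<18); gc=[(g*xx).sum()/g.sum()+100,(g*yy).sum()/g.sum()+100]
    # side surface of disc skews centroid slightly: use z .126
    G=w(n,*gc,.1265)[:2]
    q=proj(n,[[.58,.06,.15]])[0]-100; om=om*(np.hypot(xx-q[0],yy-q[1])<45)
    best=None
    def cost(th):
        a,h=sil(n,th); b=cv2.GaussianBlur(a,(0,0),.8)
        return ((b-om)**2).sum()
    for ph0 in(98,101,104,107):
      for S0 in((.598,.010),(.596,.006)):
        r=minimize(cost,[*S0,np.radians(ph0)],method="Nelder-Mead",options=dict(initial_simplex=[[*S0,np.radians(ph0)],[S0[0]+.004,S0[1],np.radians(ph0)],[S0[0],S0[1]+.004,np.radians(ph0)],[*S0,np.radians(ph0+4)]],xatol=1e-4,fatol=1e-3))
        if best is None or r.fun<best.fun:best=r
    sx,sy,ph=best.x;u=np.array([np.cos(ph),np.sin(ph)]);D=G-[sx,sy]
    print(n,"G",G,"S",best.x[:2],"phi",np.degrees(ph),"cost",best.fun,om.sum(),"y_G mm",1e3*(u[0]*D[1]-u[1]*D[0]),"x",D@u)
sh([])
E
python3 fit.py 7
```

```text
top G [0.5651 0.1623] S [0.6012 0.0085] phi 101.2728673833506 cost 38.647656438620714 219.79090909090908 y_G mm 5.398088590412821 x 0.15789034475724684
side G [0.5636 0.1589] S [0.5968 0.0074] phi 99.2738515490962 cost 20.50185567913875 162.46363636363637 y_G mm 8.28824027764289 x 0.15492306745758114
t 7.9 tcp [ 0.313  -0.4671  0.2109] F [0.8 1.  0.2] yawx 12.7 w -0.0004
```

View pics/side_7.png

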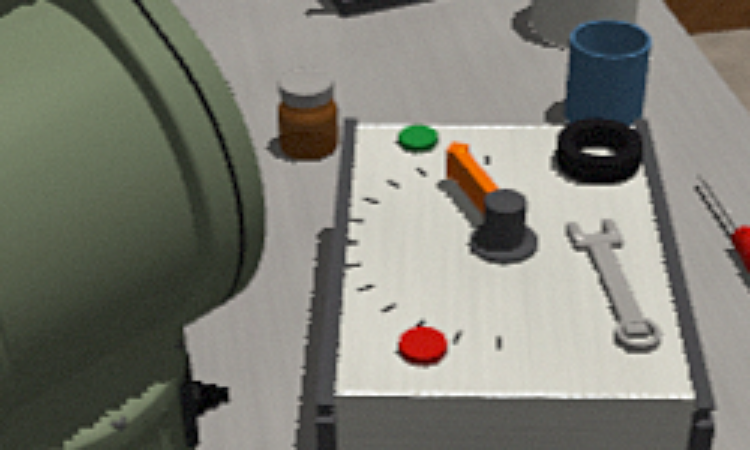

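The cameras put the line 5 mm (top) and 8 mm (side) past the marker's centre, so I'll nudge it back about 2.4° from the far flank. First I'll check clearance to the tape.

```bash
python3 - <<'E'
from h import *
print(w("top",197.5,110,.142),w("top",197.5-17,110,.142),w("top",243,126,.125))
sh([[.45,-.1,.215],[.624,.088,.215],[.624,.088,.140]])
E
```

```text
[0.69834874 0.10057661 0.142     ] [0.6991399  0.13714621 0.142     ] [0.66562504 0.00323344 0.125     ]
t 7.9 tcp [ 0.313  -0.4671  0.2109] F [0.8 1.  0.2] yawx 12.7 w -0.0004
[0.45, -0.1, 0.215] -> [ 0.2142 -0.328  -0.0052]
[0.624, 0.088, 0.215] -> [ 0.4253 -0.4732 -0.0059]
[0.624, 0.088, 0.14] -> [ 0.4255 -0.4733  0.0691]
```

Emit:
carry_out(
  claw=[0,0,0,0,0],
  xyz=[
    [0.03,-0.035,-0.005],
    [0.06,-0.07,-0.01],
    [0.09,-0.105,-0.015],
    [0.125,-0.14,-0.015],
    [0.16,-0.175,-0.015],
  ],
  twist=[0,0,0,0,0],
)

```text
time: 8.4
tcp_pos: [0.4356, -0.255, 0.2259]
tool_rot: [3.121, 0.359, 0.001]
ft_force: [2.0, -0.2, -0.1]
gripper_width: -0.0006
```

Emit:
carry_out(
  claw=[0,0,0,0,0],
  xyz=[
    [0.035,-0.035,0],
    [0.07,-0.07,0],
    [0.105,-0.105,0],
    [0.14,-0.14,0],
    [0.175,-0.175,0],
  ],
  twist=[0,0,0,0,0],
)

```text
time: 8.9
tcp_pos: [0.5661, -0.0445, 0.2257]
tool_rot: [-3.121, -0.36, -0.001]
ft_force: [-0.1, -0.4, 0.8]
gripper_width: 0.0002
```

Emit:
carry_out(
  claw=[0,0,0,0,0],
  xyz=[
    [0.03,-0.04,0],
    [0.06,-0.08,0],
    [0.09,-0.115,0],
    [0.09,-0.123,0],
    [0.09,-0.123,0],
  ],
  twist=[0,0,0,0,0],
)

```text
time: 9.4
tcp_pos: [0.6248, 0.0951, 0.2251]
tool_rot: [-3.12, -0.363, 0.001]
ft_force: [-0.9, -0.9, 0.0]
gripper_width: -0.0
```

```bash
python3 - <<'E'
from h import *
sh([[.624,.088,.140],[.607,.084,.14]])
p,d=manip.get_image("side");cv2.imwrite("pics/side8.png",cv2.resize(p[60:250,180:400],None,fx=3,fy=3)[:,:,::-1])
E
```

```text
t 9.4 tcp [0.6248 0.0951 0.2251] F [-0.9 -0.9  0. ] yawx 13.3 w -0.0
[0.624, 0.088, 0.14] -> [-0.0023  0.0068  0.0851]
[0.607, 0.084, 0.14] -> [-0.0198  0.0068  0.0851]
```

View pics/side8.png

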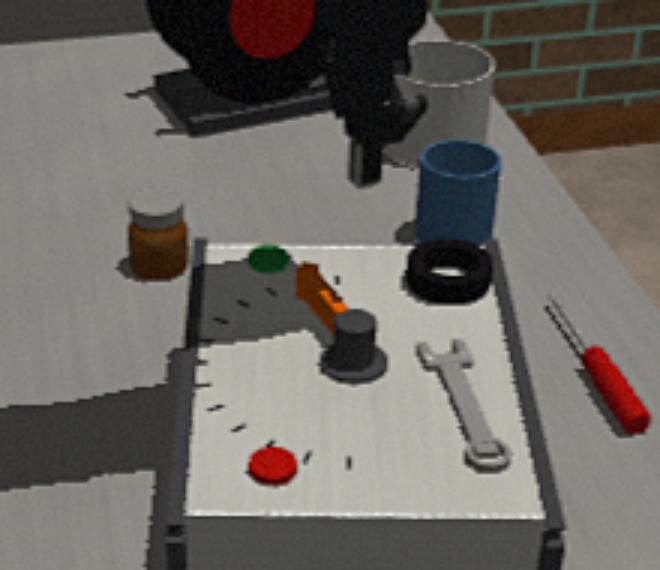

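The finger hovers between the arm and the tape, at about (365,165) in this crop, clear of both. Now I'll descend.

Emit:
carry_out(
  claw=[0,0,0,0,0],
  xyz=[
    [-0.002,0.007,0.03],
    [-0.002,0.007,0.06],
    [-0.002,0.007,0.084],
    [-0.01,0.007,0.084],
    [-0.018,0.007,0.084],
  ],
  twist=[0,0,0,0,0],
)

```text
time: 9.95
tcp_pos: [0.6087, 0.0803, 0.1411]
tool_rot: [3.121, 0.356, -0.002]
ft_force: [-0.7, -0.8, -0.4]
gripper_width: -0.0002
```

Emit:
carry_out(
  claw=[0,0],
  xyz=[
    [0,0,0],
    [0,0,0],
  ],
  twist=[0,0],
)

```text
time: 10.15
tcp_pos: [0.6097, 0.0812, 0.1419]
tool_rot: [3.121, 0.357, 0.001]
ft_force: [-0.1, 0.6, 0.1]
gripper_width: -0.0001
```

```bash
python3 - <<'E'
from h import *
sh([[.5988,.082,.140]])
p,d=manip.get_image("side");cv2.imwrite("pics/side9.png",cv2.resize(p[100:250,180:400],None,fx=3,fy=3)[:,:,::-1])
E
```

```text
t 10.15 tcp [0.6097 0.0812 0.1419] F [-0.1  0.6  0.1] yawx 13.1 w -0.0001
[0.5988, 0.082, 0.14] -> [-0.0105 -0.0032  0.0019]
```

View pics/side9.png

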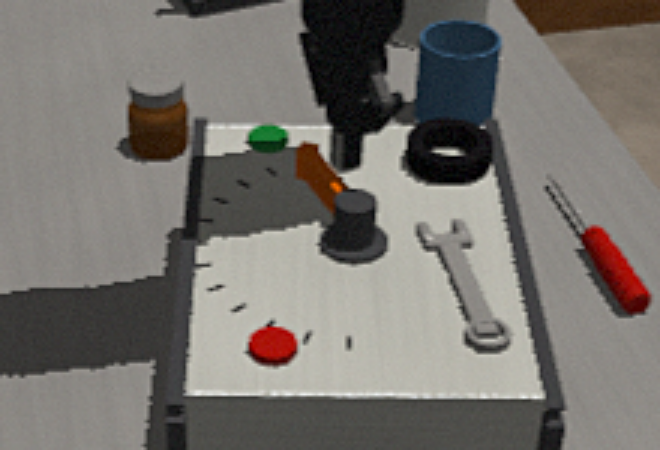

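Emit:
carry_out(
  claw=[0,0,0,0,0],
  xyz=[
    [-0.003,0,0],
    [-0.006,0,0],
    [-0.0085,0,0],
    [-0.0105,0,0],
    [-0.0105,0,0],
  ],
  twist=[0,0,0,0,0],
)

```text
time: 10.7
tcp_pos: [0.5991, 0.0798, 0.1414]
tool_rot: [-3.121, -0.359, 0.0]
ft_force: [0.8, -0.2, -0.1]
gripper_width: -0.0001
```

```bash
python3 fit.py 10|grep -v top
```

```text
side G [0.5636 0.1593] S [0.5902 0.0044] phi 96.96246573813518 cost 41.58319224635995 114.21818181818182 y_G mm 7.568739103384909 x 0.15697886797213528
t 10.8 tcp [0.5992 0.0797 0.1413] F [-0.5 -0.6 -0.5] yawx 13.1 w 0.0002
```

View pics/side_10.png

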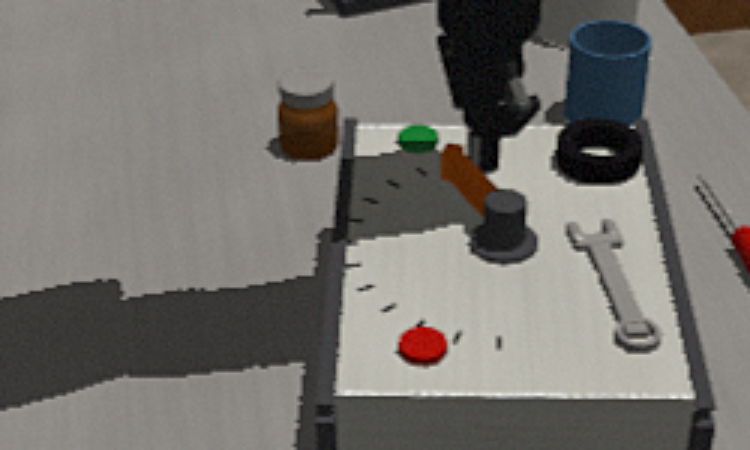

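The tip has shifted a little towards green. I'll retreat clear and measure again.

Emit:
carry_out(
  claw=[0,0,0,0,0],
  xyz=[
    [0.01,0,0],
    [0.02,0,0],
    [0.025,0,-0.03],
    [0.025,0,-0.065],
    [0.025,0,-0.085],
  ],
  twist=[0,0,0,0,0],
)

```text
time: 11.3
tcp_pos: [0.6241, 0.0853, 0.2287]
tool_rot: [3.121, 0.359, 0.003]
ft_force: [0.6, 0.3, 0.3]
gripper_width: -0.0001
```

Emit:
carry_out(
  claw=[0,0,0,0,0],
  xyz=[
    [-0.03,0.04,0],
    [-0.06,0.08,0],
    [-0.09,0.12,0],
    [-0.12,0.16,0],
    [-0.15,0.195,0],
  ],
  twist=[0,0,0,0,0],
)

```text
time: 11.8
tcp_pos: [0.5207, -0.1406, 0.2264]
tool_rot: [3.121, 0.358, -0.0]
ft_force: [1.0, -1.5, 0.1]
gripper_width: -0.0002
```

Emit:
carry_out(
  claw=[0,0,0,0,0],
  xyz=[
    [-0.035,0.035,0],
    [-0.07,0.07,0],
    [-0.105,0.105,0],
    [-0.14,0.14,0],
    [-0.175,0.175,0],
  ],
  twist=[0,0,0,0,0],
)

```text
time: 12.3
tcp_pos: [0.3898, -0.3502, 0.2264]
tool_rot: [-3.121, -0.359, 0.0]
ft_force: [0.8, -0.0, -0.0]
gripper_width: 0.0002
```

Emit:
carry_out(
  claw=[0,0,0,0],
  xyz=[
    [-0.035,0.035,0],
    [-0.07,0.07,0],
    [-0.1,0.1,0],
    [-0.1,0.1,0],
  ],
  twist=[0,0,0,0],
)

```text
time: 12.7
tcp_pos: [0.312, -0.4732, 0.226]
tool_rot: [3.121, 0.348, -0.004]
ft_force: [1.2, 0.5, 0.5]
gripper_width: 0.0002
```

```bash
python3 fit.py 11
```

```text
top G [0.5651 0.1623] S [0.6012 0.0092] phi 104.35614390432099 cost 38.41149448740351 219.3181818181818 y_G mm -2.9422079486798522 x 0.15733088236998255
side G [0.5637 0.159 ] S [0.5963 0.0065] phi 101.45182901764417 cost 20.67132835270021 176.08181818181816 y_G mm 1.7051411531312997 x 0.15603007917328846
t 12.8 tcp [ 0.3159 -0.4691  0.226 ] F [0.8 0.9 0.1] yawx 13.0 w 0.0001
```

View pics/top_11.png

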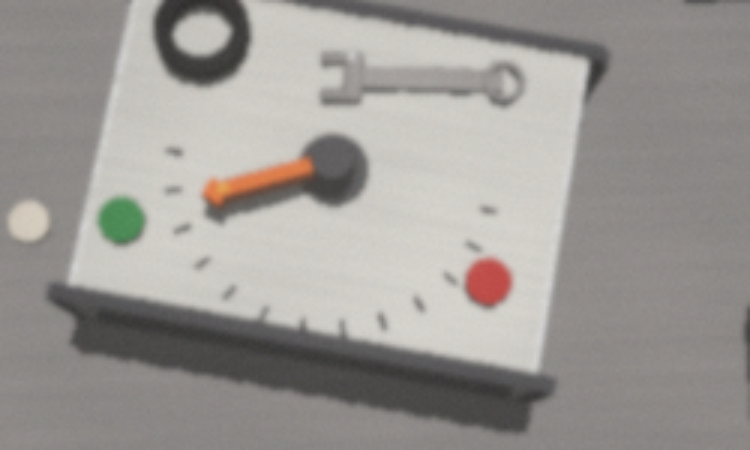

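View pics/side_11.png

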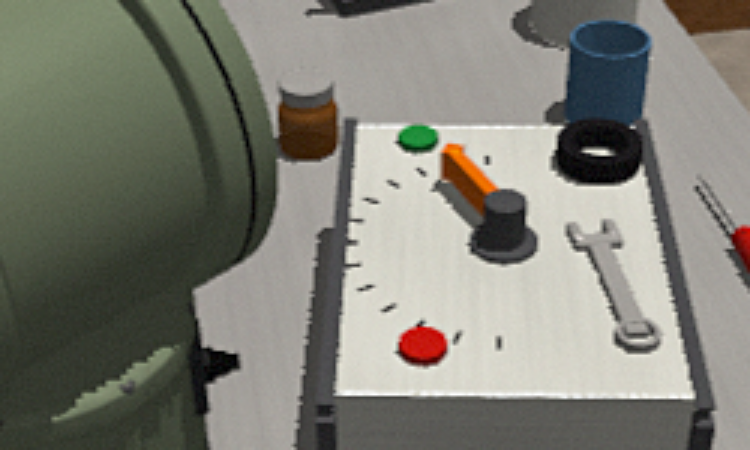

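The two cameras now read −3 mm and +2 mm, so the arm is centred. The markers and loose things look unmoved. Next is the grey box's button.

```bash
python3 - <<'E'
from h import *
sh([[.452,-.361,.226],[.452,-.361,.09]])
E
```

```text
t 12.8 tcp [ 0.3159 -0.4691  0.226 ] F [0.8 0.9 0.1] yawx 13.0 w 0.0001
[0.452, -0.361, 0.226] -> [ 1.569e-01 -7.460e-02  1.000e-04]
[0.452, -0.361, 0.09] -> [ 0.157  -0.0745  0.1361]
```

Emit:
carry_out(
  claw=[0,0,0,0,0],
  xyz=[
    [0.04,-0.019,0],
    [0.08,-0.038,0],
    [0.12,-0.057,0],
    [0.157,-0.0745,0],
    [0.157,-0.0745,0.04],
  ],
  twist=[0,0,0,0,0],
)

```text
time: 13.3
tcp_pos: [0.4591, -0.3559, 0.189]
tool_rot: [3.117, 0.372, 0.012]
ft_force: [0.4, -1.5, -1.4]
gripper_width: 0.0001
```

Emit:
carry_out(
  claw=[0,0,0,0],
  xyz=[
    [0,0,0.04],
    [0,0,0.08],
    [0,0,0.093],
    [0,0,0.093],
  ],
  twist=[0,0,0,0],
)

```text
time: 13.7
tcp_pos: [0.4525, -0.3595, 0.0926]
tool_rot: [-3.119, -0.361, 0.002]
ft_force: [-0.7, 0.4, 0.6]
gripper_width: -0.0001
```

```bash
python3 - <<'E'
from h import *
sh([[.452,-.361,.0665]])
p,d=manip.get_image("side");cv2.imwrite("pics/side12.png",cv2.resize(p[234:384,130:330],None,fx=3,fy=3)[:,:,::-1])
E
```

```text
t 13.7 tcp [ 0.4525 -0.3595  0.0926] F [-0.7  0.4  0.6] yawx 13.2 w -0.0001
[0.452, -0.361, 0.0665] -> [-0.0008  0.0014  0.0261]
```

View pics/side12.png

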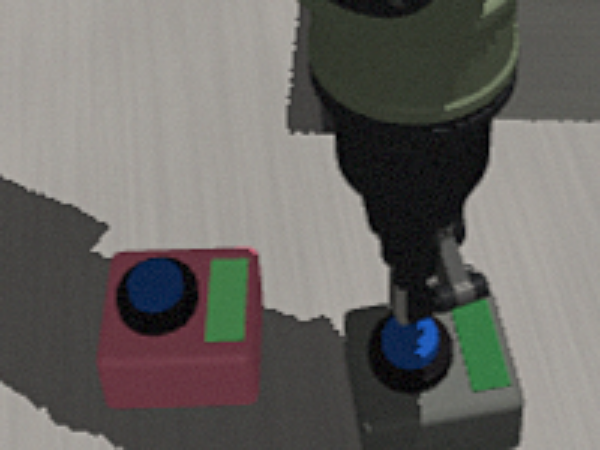

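The closed fingertip sits just above the blue button on the grey box at about (410,330) in the crop. I'll press in small steps and watch the force.

Emit:
carry_out(
  claw=[0,0,0,0],
  xyz=[
    [-0.001,0.001,0.01],
    [-0.001,0.001,0.018],
    [-0.001,0.001,0.022],
    [-0.001,0.001,0.024],
  ],
  twist=[0,0,0,0],
)

```text
time: 14.15
tcp_pos: [0.4517, -0.3618, 0.0692]
tool_rot: [-3.121, -0.359, -0.0]
ft_force: [0.2, 0.1, 2.1]
gripper_width: -0.0001
```

Emit:
carry_out(
  claw=[0,0,0],
  xyz=[
    [0,0,0.001],
    [0,0,0.002],
    [0,0,0.002],
  ],
  twist=[0,0,0],
)

```text
time: 14.45
tcp_pos: [0.4518, -0.3618, 0.0674]
tool_rot: [3.121, 0.359, 0.0]
ft_force: [-1.0, 0.6, 3.1]
gripper_width: 0.0001
```

Emit:
carry_out(
  claw=[0,0,0],
  xyz=[
    [0,0,0.001],
    [0,0,0.002],
    [0,0,0.002],
  ],
  twist=[0,0,0],
)

```text
time: 14.75
tcp_pos: [0.4518, -0.3619, 0.0659]
tool_rot: [3.121, 0.359, 0.001]
ft_force: [-3.0, 2.0, 13.9]
gripper_width: -0.0003
```

Emit:
carry_out(
  claw=[0,0],
  xyz=[
    [0,0,0.001],
    [0,0,0.001],
  ],
  twist=[0,0],
)

```text
time: 14.95
tcp_pos: [0.4519, -0.3619, 0.0656]
tool_rot: [3.12, 0.359, 0.001]
ft_force: [-6.2, 3.9, 28.6]
gripper_width: -0.0005
```

The force rose to 28.6 N against the stop, so the button is fully down. Now I'll release it and retreat clear.

Emit:
carry_out(
  claw=[0,0,0,0,0],
  xyz=[
    [0,0,-0.005],
    [0,0,-0.02],
    [0,0,-0.06],
    [0,0,-0.1],
    [0,0,-0.14],
  ],
  twist=[0,0,0,0,0],
)

```text
time: 15.45
tcp_pos: [0.4516, -0.3615, 0.2058]
tool_rot: [-3.121, -0.359, 0.0]
ft_force: [0.8, -0.5, -0.1]
gripper_width: 0.0
```

Emit:
carry_out(
  claw=[0,0,0,0,0],
  xyz=[
    [-0.04,0.019,0],
    [-0.08,0.038,0],
    [-0.12,0.057,0],
    [-0.157,0.075,0],
    [-0.157,0.075,0],
  ],
  twist=[0,0,0,0,0],
)

```text
time: 15.95
tcp_pos: [0.3109, -0.4739, 0.2043]
tool_rot: [3.121, 0.348, -0.004]
ft_force: [1.6, 0.4, 0.1]
gripper_width: 0.0002
```

```bash
python3 fit.py 13; python3 - <<'E'
from h import *
for n in("top","side"):
    p,d=manip.get_image(n);cv2.imwrite(f"pics/{n}14.png",p[:,:,::-1]);p0=np.load(n+"0.npz")["p"]
    for nm,q in(("0",p0),("now",p)):
        for m,c,a in blobs(q,"red")+blobs(q,"blue"):
            if 60<a<400: print(n,nm,c.round(1),a)
    v,u=np.mgrid[0:384,0:512];P=wd(n,u,v,d)
    b=(np.hypot(P[...,0]-.452,P[...,1]+.361)<.013)&(d>0);print(n,"button z",np.median(P[b][:,2]))
E
```

```text
top G [0.5651 0.1623] S [0.6012 0.0092] phi 104.35614390432099 cost 38.5083946684967 219.1727272727273 y_G mm -2.944332956005803 x 0.15733273035943143
side G [0.5637 0.1591] S [0.5966 0.0064] phi 101.68183554350874 cost 21.483024257624447 174.15454545454546 y_G mm 1.3715528739622653 x 0.156181286450198
t 16.05 tcp [ 0.3155 -0.4706  0.2041] F [1.1 0.6 0.5] yawx 13.1 w 0.0002
top 0 [215.3  67.5] 267
top 0 [292.3 193.7] 116
top 0 [406.9 221.3] 152
top 0 [383.6 284.4] 154
top now [215.2  67.6] 264
top now [292.3 193.7] 114
top now [406.9 221.3] 153
top now [383.6 284.4] 156
top button z 0.07138467690586775
side 0 [384.9 187.4] 187
side 0 [270.7 214. ] 136
side 0 [181.6 327.9] 247
side 0 [266.6 346. ] 270
side now [384.7 188.3] 220
side now [270.6 214.1] 138
side now [266.5 346.8] 305
side button z 0.07089443043429472
```

View pics/top14.png

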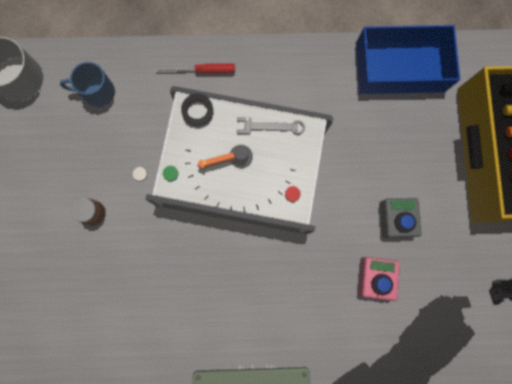

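The final view shows the arm pointing at green (170,173), the button up, everything else in its original place, and the robot clear. I'm handing in.

```bash
python3 -c "
from station import manip
print(manip.close_job())"
```

```text
the job is handed in; nothing more can be done
None
```

The orange arm now points at the green marker, the blue button on the grey logger box was pressed and released, and the job is handed in at about 16 s. No verdict is reported.

- **Pointer:** I pushed it round with the closed fingertip. The first push stopped about 5° short and the second went about 2° too far, so I nudged it back lightly from the far side. While overshot, the line was 5 mm (top camera) or 8 mm (side) from the marker's centre. The last check reads −3 mm (top) and +1.4 mm (side). The cameras disagree by about 4 mm, but both are well within the 10 mm limit.
- **Button:** I pressed it down to its stop. The force briefly reached about 29 N there, more than the 4 N the button needs. It has sprung back to its starting height of about 71 mm.
- **Other things:** both markers measured where they began. The spanner, tape and jar show no movement in the top view, but I judged those by eye only. The gripper is clear of everything.

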